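# Pack the last cake carton into the stall rack and close up the end stop

### The arm

A 6-joint arm with a two-finger parallel gripper is mounted at the origin on the work surface. World frame = base frame: x ahead of the robot, y to its left, z up, the work surface at z = 0. Lengths are in m, angles in rad, forces in N, time in s.
With the tool pointing down it reaches from about 0.3 to 0.875 m from the base axis. Payload 6.4 kg.
Tool frame: the origin (TCP) lies between the finger pads; the fingertips stand ctrl.tip_extent ahead of it and the grasp point (between the pads) is the TCP (ctrl.tip_extent is the distance from the TCP to the fingertips, in m); z points along the fingers, y is the line along which they close (so a half turn about z gives the same grasp; the last joint's range is limited). The gripper opens to 85 mm and grips with 20 to 120 N. Pads are 22 mm wide; open, the fingers measure 114 mm over their backs; the gripper's body (76 mm by 85 mm) begins 54 mm behind the grasp point. The pads swing forward as they close: fully open they stand 13 mm farther back than shut.
Start: joints at [0.9, 0.181, 1.607, -0, 1.354, -0.206], TCP at [0.258, 0.514, 0.25] pointing down, gripper open.
Joint ranges: [-2.99, 2.99], [-0.89, 2.07], [0.3, 2.58], [-1.14, 4.28], [0, 2.63], [-3.12, 3.12]. Speed limits (rad/s): [2.57, 2.57, 3.01, 3.14, 3.14, 3.14].

### API

Orientations are given as a unit quaternion [w, x, y, z].
In Python, from bench import ctrl gives the robot as it stands.
- The arm moves only by the tool send_rows, never from a script. Its arguments are lists of equal length, an entry for each row: "dr": the turn, a rotation vector about the tool's x, y, z in units of 6 degrees (1.0 is 6 degrees), a list of three; "xyz": the shift along the tool's x, y, z in cm, a list of three; "jaw": the opening in per cent of the stroke, from 0 (shut) to 100 (fully open). In form: {"dr": [[wx, wy, wz], ...], "xyz": [[dx, dy, dz], ...], "jaw": [jaw, ...]}. A call has exactly 8 rows; each row is the pose to reach, as a shift and turn from the pose commanded when the call began, along the tool's axes at that moment; what a row does not reach only later rows make up. A row lasts 1/8 s, in which the tool goes at most 62.5 mm and 10.7 degrees, less where a joint would pass 70% of its speed; a pose out of reach is approached as far as the arm can. A call with a gripper value outside its range is refused whole. The fingers move at their own pace and stop on an object; the grip force is fixed at half the most. Time passes only in rows, so rows that repeat a pose let the fingers close, or fill a call up. It gives the time, the measured TCP pose, the force, the opening and the grip force at its end, in the units of the state.
- ctrl.get_obs(): the state, without advancing time (a new reading comes with each control period).
- ctrl.camera(name): name is "scene" or "side" or "wrist"; returns the picture (480x640x3 uint8, red, green, blue); there is no depth.
- ctrl.calibration(name): a dict with "camera_matrix" (3x3 intrinsics, pixels), "world_from_camera" (4x4, takes a point from camera to world coordinates). Camera axes: x right, y up, looking along -z (the intrinsics and any distortion apply to the point x, -y, -z); pixel columns grow to the right and rows downward; lengths in m; the calibration is good to about 2 mm. The wrist camera is an equidistant fisheye: a pixel r from the principal point sees the ray r / f radians off the axis. A picture is of the moment at which its call begins: read the wrist's pose just before it. calibration takes no time and is no camera call; for the wrist camera it gives the pose at the moment of the call.
- ctrl.hand_in(): hands the job in; it is judged then, once.
The state is a dict: "time_s": time; "q": joint angles; "dq": joint speeds; "joint_efforts": joint torques, N m; "eef_pos": TCP position; "eef_rot": TCP orientation; "wrist_force": force on the tool from outside, world axes, zero at the start; "torque": the same for the moment, N m; "opening": opening from 0.0 (shut) to 1.0 (fully open); "grasp_force": force on a finger pad.
Only numpy, scipy, OpenCV 4.12 (cv2) and the standard library are available. Lean on these libraries where they do the work, as an engineer would, in place of code of your own. Each camera call takes 0.05 s, during which the arm holds its last target. There are 200 camera calls.

### The job

Stand the loose cake carton upright in the wooden display rack, in the free space between the two cartons already there and the sliding stop; set it down, do not drop it. Then push the stop up snug, so that all three cartons stand upright and close together between the end wall and the stop. Leave the jar and the tin where they are.

Things in the scene. Friction and masses are not known exactly. Their poses are not given: they have to be found in the camera images.
- rack: Fixed plywood display rack, 160 wide (its x) and 365 long (its y). Origin on the table, under the floor board; z up. The floor the cartons stand on is 12 mm above the table, y -150 to 200. Fixed end wall (top 112 above the table) at the -y end: inner face at y = -150. Low rails along both long sides, 10 high above the floor, 140 apart (x from -70 to 70). Cartons stand in it with their thin side along y.
- carton: The loose cardboard carton to be packed, standing upright on the table outside the rack: 110 (its x) by 36 (its y, the thickness) by 140 high (z), about 0.2 kg, rigid. Origin at the centre of its underside. Front and back are alike.
- carton_thick: Carton already in the rack, next to the end wall: 110 (x) by 44 (y, thickness) by 120 high, loose. Origin at the centre of its underside.
- carton_thin: Carton already in the rack, beside the thick one: 104 (x) by 30 (y, thickness) by 130 high, loose. Origin at the centre of its underside.
- stop (a joint): Sliding end stop of the rack, in m: 0 = farthest from the end wall, growing to 0.200 as it slides towards the wall (-y of the rack). Clear space between end wall and stop = 0.250 minus this value. It slides with about 2 N of friction and stays where it is left. It is an upright wooden board 124 wide, 12 thick, top 104 above the table, on a foot that reaches back (+y) to a stubby upright block.
- stop_face (a point): Centre of the stop board's face towards the cartons, 59 above the table; axes as the rack's.
- stop_block (a point): Top centre of the block at the back of the stop's foot, 68 above the table, its axes as the rack's. The block is 36 (x) by 30 (y) and stands 45 above the foot; its centre is 65 mm behind (+y of) stop_face, its flat rear face, 15 mm farther +y, is where to push; the space behind it is free.
- jar: Bystander: amber glass jar with steel lid, 68 diameter, 88 high, on the table. Origin at the centre of its underside.
- tin: Bystander: plain aluminium tin, 80 diameter, 70 high, on the table. Origin at the centre of its underside.

How it is judged:
On the way, in this order (a step that is already met when the one before it is completed fails the run):
1. the loose carton stands upright on the rack floor, between the thin carton and the stop, let go (z of carton in the frame of rack between 0.008 and 0.017 m and angle between carton's own z axis and vertical below 0.08 rad and x of carton in the frame of rack between -0.025 and 0.025 m and y of carton in the frame of carton_thin above 0 m and y of carton in the frame of stop_face below 0 m and contact force between the fingers and carton below 0.1 N), for 0.2 s.
2. the stop is pushed snug: less than 6 mm of slack is left in the row (value of joint stop above 0.134 m), for 0.2 s.
At the end, for the whole second after the job is handed in: All three cartons stand at rest on the rack floor, upright within about 4.5 degrees and within 25 mm of the rack's centre line, the added one between the thin carton and the stop, and the stop is snug: less than 6 mm of slack in the row (stop joint above 0.134, where 0.140 is no slack) (value of joint stop above 0.134 m and z of carton in the frame of rack between 0.008 and 0.017 m and angle between each of carton, carton_thick, carton_thin's own z axis and vertical below 0.08 rad and x of carton in the frame of rack between -0.025 and 0.025 m and y of carton in the frame of carton_thin above 0 m and y of carton in the frame of stop_face below 0 m and z of each of carton_thick, carton_thin in the frame of rack below 0.017 m and x of carton_thick in the frame of rack between -0.025 and 0.025 m and x of carton_thin in the frame of rack between -0.025 and 0.025 m and linear speed of each of carton, carton_thick, carton_thin below 0.02 m/s); the robot touches nothing.
It fails at once if the jar or the tin is knocked over or shifted by more than 40 mm (distance of any of jar, tin from where it was at the start of the episode above 0.04 m or angle between any of jar, tin's own z axis and vertical above 0.4 rad).
It fails at once if the loose carton is dropped (falls free by about 5 cm or more) (linear speed of carton above 0.95 m/s and contact force between the fingers and carton below 0.1 N).
It also fails if it takes over 54 s, if anything falls off the work surface, if the arm or the gripper's body presses on something with over 40 N, if the wrist force passes 120 N, or if a joint passes its speed limit or range.

## Working session

There is one attempt and no reset: what is moved stays moved. The work goes in short steps, Python scripts to look and compute and a tool call to move; the robot and the scene stay as the last step left them, time stands still between calls to the robot, and variables do not carry over. Pictures are saved under pics/ and viewed, at most 10 in all, crops included, and the job is handed in when it is done.

Besides the shell and the picture viewer there is one more tool, called after ">>>" as name(argument=value, ...), one argument or row to a line, values as JSON. send_rows: Moves the arm, as the interface text tells. Its arguments: {"type":"object","properties":{"dr":{"type":"array","items":{"type":"array","items":{"type":"number"}}},"xyz":{"type":"array","items":{"type":"array","items":{"type":"number"}}},"jaw":{"type":"array","items":{"type":"number"}}},"required":["dr","xyz","jaw"]}

```bash
mkdir -p pics; python3 - <<'E'
from bench import ctrl
import cv2,numpy as np
np.set_printoptions(precision=4,suppress=True)
for n in("scene","side"):
    im=ctrl.camera(n); cv2.imwrite(f"pics/{n}0.png",im[:,:,::-1]); c=ctrl.calibration(n); print(n,c)
o=ctrl.get_obs(); print(o,ctrl.tip_extent)
E
```

```text
scene {'camera_matrix': array([[574.5861,   0.    , 321.2509],
       [  0.    , 574.5861, 243.4033],
       [  0.    ,   0.    ,   1.    ]]), 'world_from_camera': array([[ 0.6885, -0.5471,  0.4761,  0.9889],
       [ 0.7252,  0.53  , -0.4396, -0.4618],
       [-0.0118,  0.6479,  0.7616,  0.8659],
       [ 0.    ,  0.    ,  0.    ,  1.    ]])}
side {'camera_matrix': array([[443.6121,   0.    , 333.9349],
       [  0.    , 443.6121, 241.4604],
       [  0.    ,   0.    ,   1.    ]]), 'world_from_camera': array([[ 0.8753, -0.2886,  0.3879,  0.8444],
       [ 0.4834,  0.5347, -0.6931, -0.697 ],
       [-0.0073,  0.7943,  0.6075,  0.6733],
       [ 0.    ,  0.    ,  0.    ,  1.    ]])}
{'time_s': 0.1, 'q': array([ 0.8997,  0.1815,  1.6079,  0.    ,  1.3538, -0.2063]), 'dq': array([ 0.0001,  0.0007, -0.0026, -0.0001,  0.0012,  0.0007]), 'joint_efforts': array([  0.0002, -44.5871, -35.2237,  -0.0005,   0.0041,  -0.    ]), 'eef_pos': array([0.2574, 0.5136, 0.2495]), 'eef_rot': array([-0.0003,  0.2303,  0.9731, -0.0007]), 'wrist_force': array([ 0.7832,  0.752 , -0.325 ]), 'torque': array([-0.0185, -0.0095,  0.0537]), 'grasp_force': 0.0, 'opening': 0.9983035983496922} 0.019
```

View pics/scene0.png

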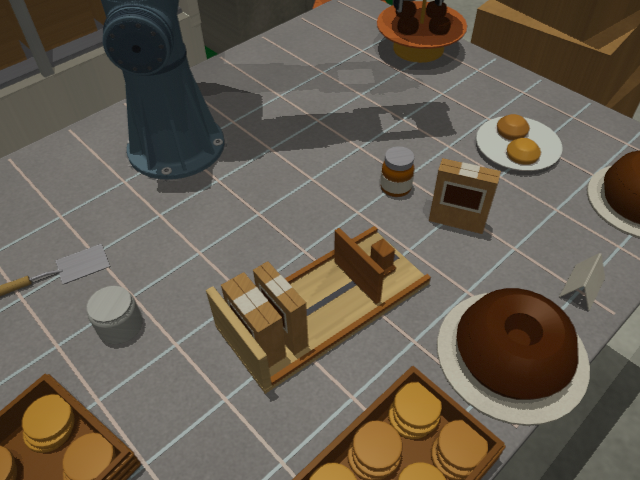

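View pics/side0.png

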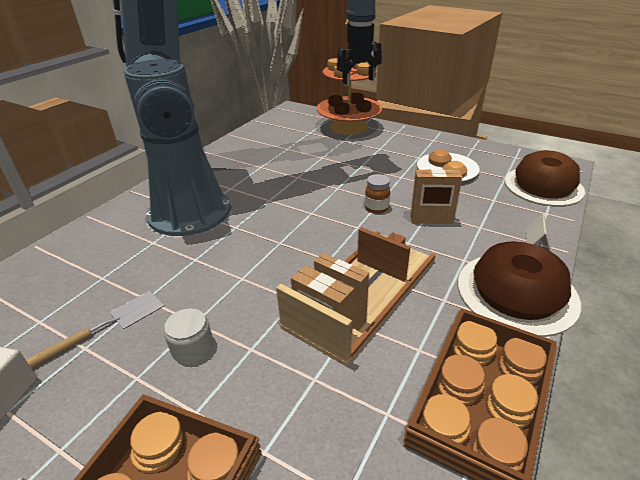

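The scene picture shows the rack from (210,290) to (430,280), the loose carton at (465,195), the jar at (398,172) and the tin at (115,315). The side picture shows the same layout. I'll zoom in for the corners.

```bash
python3 - <<'E'
import cv2
a=cv2.imread("pics/scene0.png");b=cv2.imread("pics/side0.png")
def crop(im,x,y,w,h,s,n):
    c=cv2.resize(im[y:y+h,x:x+w],None,fx=s,fy=s,interpolation=cv2.INTER_CUBIC)
    for k in range(0,w,20): cv2.putText(c,str(x+k),(k*s,8),0,.35,(0,255,255),1); cv2.line(c,(k*s,8),(k*s,14),(0,255,255),1)
    for k in range(0,h,20): cv2.putText(c,str(y+k),(0,k*s+4),0,.35,(0,255,255),1); cv2.line(c,(24,k*s),(30,k*s),(0,255,255),1)
    cv2.imwrite(n,c)
crop(a,200,220,240,170,3,"pics/c1.png")
crop(a,370,140,140,100,5,"pics/c2.png")
crop(b,270,160,200,200,3,"pics/c3.png")
E
```

```text
(no output)
```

View pics/c1.png

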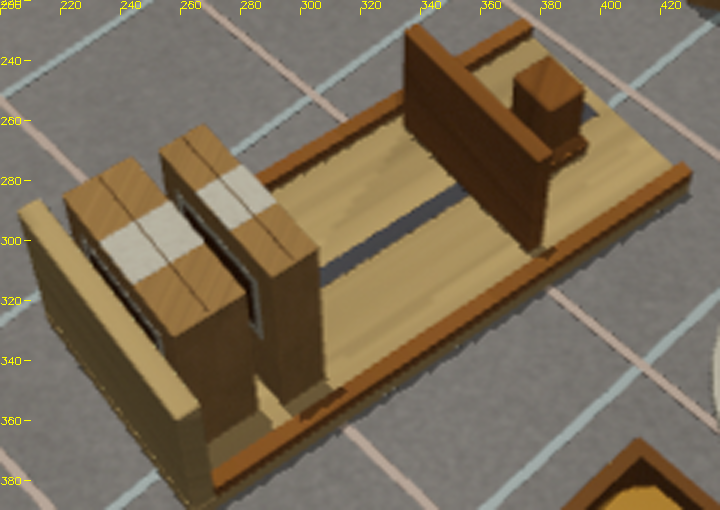

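View pics/c2.png

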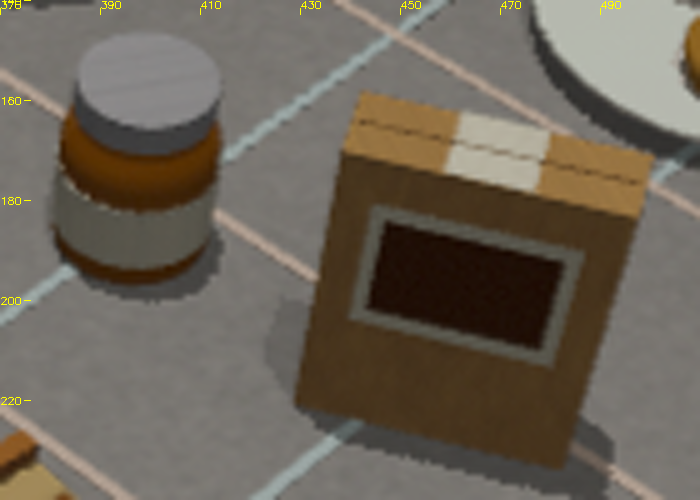

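View pics/c3.png

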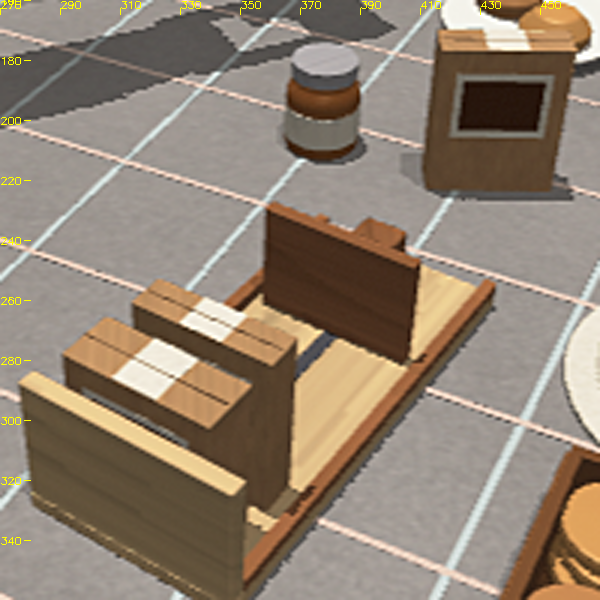

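Crop readings: the loose carton's top runs from (438,170) to (501,171). The rack wall's top outer edge runs from (207,290) to (260,359), and the rail ends are at (430,279) and (377,228). The thin carton's top has corners (254,270) and (307,302), and the stop's top edge runs from (335,230) to (382,275). Next I fit poses to these points.

```bash
cat >h.py <<'E'
import numpy as np
from scipy.optimize import least_squares
from bench import ctrl
np.set_printoptions(precision=4,suppress=True)
C={n:ctrl.calibration(n) for n in("scene","side")}
def proj(n,P):
    T=C[n]["world_from_camera"];K=C[n]["camera_matrix"]
    p=(np.atleast_2d(P)-T[:3,3])@T[:3,:3]; p=p*[1,-1,-1]; u=p@K.T
    return u[:,:2]/u[:,2:]
def tf(v,P):
    c,s=np.cos(v[2]),np.sin(v[2]);P=np.array(P,float);Q=P.copy()
    Q[:,0]=c*P[:,0]-s*P[:,1]+v[0];Q[:,1]=s*P[:,0]+c*P[:,1]+v[1];return Q
def fit(data,v0):
    f=lambda v:np.concatenate([(proj(n,tf(v,[a for a,_ in d]))-[b for _,b in d]).ravel() for n,d in data.items()])
    r=least_squares(f,v0,loss="soft_l1");return r.x,f(r.x).reshape(-1,2)
def ray(n,uv,z):
    T=C[n]["world_from_camera"];K=C[n]["camera_matrix"]
    d=np.linalg.solve(K,[*uv,1])*[1,-1,-1];d=T[:3,:3]@d
    return T[:3,3]+d*(z-T[2,3])/d[2]
E
python3 - <<'E'
from h import *
q=[(-80,-165,112),(80,-165,112),(80,-150,112),(80,200,22)]
m=lambda P:[tuple(np.array(p)/1000) for p in P]
W=m(q+[(-80,-150,112),(-80,200,22),(80,-165,0)])
R=fit({"scene":list(zip(W,[(206.7,290),(260,359.3),(266.7,355),(430,279.3),(213.3,286.7),(376.7,228.3),(264.5,389.5)])),
 "side":list(zip(W[:4],[(276.7,286.7),(350,325),(352,320.7),(434.7,254.3)]))},[.6,-.1,-.7])
print("rack",*R)
def box(w,t,h,z): # front=-y ; order fl,fr,br,bl
    w/=2;t/=2;return m([(-w,-t,h+z),(w,-t,h+z),(w,t,h+z),(-w,t,h+z),(-w,-t,z),(w,-t,z)])
r=R[0]
def rel(v):
    d=v[:2]-r[:2];c,s=np.cos(r[2]),np.sin(r[2]);return np.array([c*d[0]+s*d[1],-s*d[0]+c*d[1],v[2]-r[2]])
for nm,B,a,b in [("carton",box(110,36,140,0),[(438.4,170.4),(497.4,183.4),(501,171),(442.4,158.4),(429.2,221),(483.4,233.6)],[(415.7,175.7),(461.7,176.7),(460.7,170.7),(417.3,170),(411.7,222.3),(454.3,224)]),
 ("thin",box(104,30,130,12)[:4],[(254,270),(290.7,312.3),(306.7,302.3),(267.7,261.7)],[(314.3,261),(362.7,281.7),(369.3,274.3),(322.7,253.3)]),
 ("thick",box(110,44,120,12)[:4],[(221.7,285.7),(258.3,331.7),(281.7,316.7),(243.3,272.3)],[(291.7,278.3),(339.3,302.7),(353.3,287.7),(306,266)]),
 ("stop",m([(-62,0,104),(62,0,104)]),[(335,230),(382,275)],[(359,228.3),(408.7,248.3)])]:
    v,e=fit({"scene":list(zip(B,a)),"side":list(zip(B,b))},[.7,0,r[2]]); print(nm,v,"rel rack",rel(v),"rms",np.sqrt((e**2).mean()))
print("jar",ray("scene",(399.6,155.6),.088),"tin",ray("scene",(110,302),.07))
E
```

```text
rack [ 0.5586 -0.0744 -0.1243] [[-0.8996 -0.4387]
 [-1.175   1.0866]
 [ 0.6961 -0.0325]
 [ 2.2493 -1.376 ]
 [ 0.6195 -1.6406]
 [-0.7222 -2.2163]
 [ 0.8661  4.9784]
 [-0.8991  0.4054]
 [-2.569   0.5732]
 [ 0.4792 -0.5943]
 [ 1.8602  0.6365]]
carton [0.5977 0.2773 0.4628] rel rack [-0.0048  0.3538  0.5871] rms 0.7452762772858442
thin [ 0.5541 -0.1512 -0.0933] rel rack [ 0.005  -0.0767  0.0311] rms 0.7867550247712112
thick [ 0.5386 -0.197  -0.1102] rel rack [-0.0046 -0.1241  0.0141] rms 0.8238500042054774
stop [ 0.5688  0.0109 -0.1092] rel rack [-0.0004  0.086   0.0151] rms 0.6656689837712579
jar [0.4433 0.2637 0.088 ] tin [ 0.3379 -0.3468  0.07  ]
```

```bash
cat >>h.py <<'E'
from scipy.spatial.transform import Rotation as Ro
def go(pos,yang):
    """units to reach pos with tool down and tool y at world angle yang (mod pi)"""
    o=ctrl.get_obs();w,*v=o["eef_rot"];R=Ro.from_quat([*v,w]);best=None
    for a in(yang,yang+np.pi):
        y=np.array([np.cos(a),np.sin(a),0]);z=np.array([0,0,-1.]);x=np.cross(y,z)
        d=(R.inv()*Ro.from_matrix(np.c_[x,y,z])).as_rotvec()
        if best is None or np.linalg.norm(d)<np.linalg.norm(best):best=d
    print("t",o["time_s"],"pos",o["eef_pos"],"F",o["wrist_force"],"dr",best/np.radians(6),"xyz",R.inv().apply(np.array(pos)-o["eef_pos"])*100)
E
python3 -c "
from h import *
go([.5977,.2773,.26],.4628+np.pi/2)"
```

```text
t 0.1 pos [0.2574 0.5136 0.2495] F [ 0.7832  0.752  -0.325 ] dr [-0.0124 -0.0099 -8.8581] xyz [-41.0118  -5.8739  -1.0594]
```

>>> send_rows(
  dr=[
    [0,0,-1],
    [0,0,-2.2],
    [0,0,-3.6],
    [0,0,-5],
    [0,0,-6.4],
    [0,0,-7.8],
    [0,0,-8.86],
    [0,0,-8.86],
  ],
  xyz=[
    [-4,-0.6,-0.2],
    [-10,-1.4,-0.4],
    [-16,-2.3,-0.5],
    [-22,-3.2,-0.6],
    [-28,-4,-0.8],
    [-34,-4.9,-0.9],
    [-39,-5.6,-1],
    [-41,-5.9,-1.1],
  ],
  jaw=[100,100,100,100,100,100,100,100],
)

```text
time_s: 1.1
eef_pos: [0.5996, 0.2752, 0.2604]
eef_rot: [-0.001, -0.228, 0.974, -0.0]
wrist_force: [-1.7, 0.4, 0.2]
opening: 1.001
grasp_force: 0.0
```

```bash
python3 -c "
from h import *
import cv2
go([.5977,.2773,.115],.4628+np.pi/2)
c=ctrl.calibration('wrist');im=ctrl.camera('wrist').copy()
T=c['world_from_camera'];K=c['camera_matrix'];print(c)
B=tf([.5977,.2773,.4628],[(x,y,.14) for x,y in((-.055,-.018),(.055,-.018),(.055,.018),(-.055,.018))])
p=((B-T[:3,3])@T[:3,:3])*[1,-1,-1];r=np.hypot(p[:,0],p[:,1]);th=np.arctan2(r,p[:,2])
uv=p[:,:2]/r[:,None]*th[:,None]*K[0,0]+K[:2,2];print(uv)
cv2.polylines(im,[uv.round().astype(np.int32)],True,(0,255,0),1)
cv2.imwrite('pics/w1.png',im[:,:,::-1])"
```

```text
t 1.1 pos [0.5996 0.2752 0.2604] F [-1.7314  0.4167  0.234 ] dr [-0.0009 -0.0102 -0.0249] xyz [ 0.0587  0.2754 14.5429]
{'camera_matrix': array([[371.6483,   0.    , 315.246 ],
       [  0.    , 371.6483, 240.5617],
       [  0.    ,   0.    ,   1.    ]]), 'world_from_camera': array([[-0.4441, -0.8556, -0.2659,  0.5322],
       [ 0.896 , -0.4241, -0.1317,  0.2417],
       [-0.0001, -0.2967,  0.955 ,  0.3837],
       [ 0.    ,  0.    ,  0.    ,  1.    ]])}
[[291.8039 158.4318]
 [294.9161 310.1186]
 [343.6143 309.9419]
 [346.8813 158.3766]]
```

View pics/w1.png

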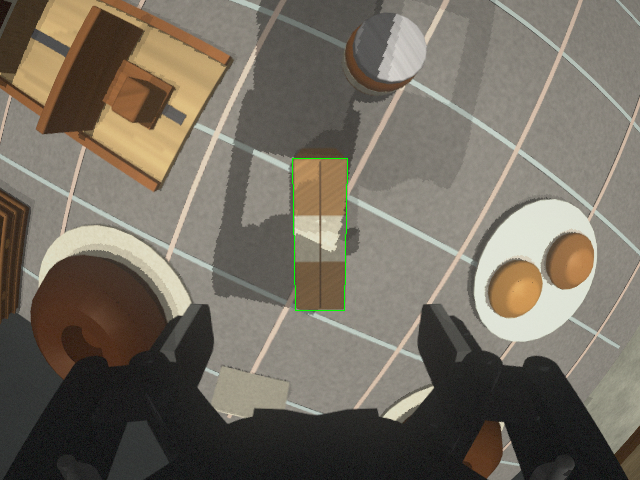

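The projected outline lies on the carton top at (292–347, 158–310), so the estimate is accurate. Next: descend and grip.

>>> send_rows(
  dr=[
    [0,0,0],
    [0,0,0],
    [0,0,0],
    [0,0,0],
    [0,0,0],
    [0,0,0],
    [0,0,0],
    [0,0,0],
  ],
  xyz=[
    [0,0,1],
    [0,0,4],
    [0,0,7.5],
    [0,0,11],
    [0,0,13.5],
    [0,0,14.5],
    [0,0,14.5],
    [0,0,14.5],
  ],
  jaw=[100,100,100,100,100,100,100,100],
)

```text
time_s: 2.15
eef_pos: [0.5983, 0.2782, 0.1178]
eef_rot: [0.001, -0.23, 0.973, 0.0]
wrist_force: [0.7, -0.4, -0.5]
opening: 1.001
grasp_force: 0.0
```

>>> send_rows(
  dr=[
    [0,0,0],
    [0,0,0],
    [0,0,0],
    [0,0,0],
    [0,0,0],
    [0,0,0],
    [0,0,0],
    [0,0,0],
  ],
  xyz=[
    [0,0,0],
    [0,0,0],
    [0,0,0],
    [0,0,0],
    [0,0,0],
    [0,0,0],
    [0,0,0],
    [0,0,0],
  ],
  jaw=[80,60,45,35,30,30,30,30],
)

```text
time_s: 3.15
eef_pos: [0.5981, 0.2776, 0.1167]
eef_rot: [0.0, -0.229, 0.973, 0.0]
wrist_force: [0.4, 0.5, 5.0]
opening: 0.413
grasp_force: 60.3
```

>>> send_rows(
  dr=[
    [0,0,0],
    [0,0,0],
    [0,0,0],
    [0,0,0],
    [0,0,0],
    [0,0,0],
    [0,0,0],
    [0,0,0],
  ],
  xyz=[
    [0,0,-0.5],
    [0,0,-2],
    [0,0,-4.5],
    [0,0,-7.5],
    [0,0,-10.5],
    [0,0,-13],
    [0,0,-14.5],
    [0,0,-15],
  ],
  jaw=[30,30,30,30,30,30,30,30],
)

```text
time_s: 4.15
eef_pos: [0.598, 0.2776, 0.2674]
eef_rot: [0.001, -0.229, 0.973, 0.0]
wrist_force: [-0.1, 0.2, -1.1]
opening: 0.418
grasp_force: 59.9
```

```bash
python3 -c "
from h import *
for yaw in(-.11,):
  t=tf([.5586,-.0744,yaw],[(0,.012,.265)])[0];print(t)
  go(t,yaw+np.pi/2)
# re-fit rack without the bad corner, + stop block as check
W=[(-80,-165,112),(80,-165,112),(80,-150,112),(-80,-150,112)]
W=[tuple(np.array(p)/1000) for p in W]
W2=[(.08,.2,.022),(-.08,.2,.022)]
v,e=fit({'scene':list(zip(W+W2,[(206.7,290),(260,359.3),(266.7,355),(213.3,286.7),(430,279.3),(376.7,228.3)])),'side':list(zip(W[:3]+W2[:1],[(276.7,286.7),(350,325),(352,320.7),(434.7,254.3)]))},[.56,-.07,-.1]);print(v,e)
"
```

```text
[ 0.5599 -0.0625  0.265 ]
t 4.15 pos [0.598  0.2776 0.2674] F [-0.088   0.1745 -1.1395] dr [0.0008 0.0123 5.4727] xyz [ 18.597  -28.7225   0.2251]
[ 0.559  -0.0745 -0.1227] [[-0.7676 -0.117 ]
 [-0.8526  1.3797]
 [ 1.0106  0.2448]
 [ 0.7468 -1.3327]
 [ 2.3332 -1.375 ]
 [-0.7468 -2.1561]
 [-0.6691  0.5997]
 [-2.1858  0.7119]
 [ 0.847  -0.4655]
 [ 1.9202  0.6245]]
```

>>> send_rows(
  dr=[
    [0,0,0.3],
    [0,0,1],
    [0,0,1.8],
    [0,0,2.6],
    [0,0,3.4],
    [0,0,4.2],
    [0,0,4.9],
    [0,0,5.47],
  ],
  xyz=[
    [1,-1.5,0],
    [3.2,-5,0],
    [6,-9.3,0],
    [9,-13.9,0],
    [12,-18.5,0],
    [15,-23.2,0.1],
    [17.6,-27.2,0.1],
    [18.6,-28.7,0.2],
  ],
  jaw=[30,30,30,30,30,30,30,30],
)

```text
time_s: 5.15
eef_pos: [0.5581, -0.0655, 0.263]
eef_rot: [-0.001, 0.058, 0.998, -0.0]
wrist_force: [-0.3, -0.0, -1.8]
opening: 0.414
grasp_force: 60.3
```

>>> send_rows(
  dr=[
    [0,0,0],
    [0,0,0],
    [0,0,0],
    [0,0,0],
    [0,0,0],
    [0,0,0],
    [0,0,0],
    [0,0,0],
  ],
  xyz=[
    [0,0,0],
    [0,0,0],
    [0,0,0],
    [0,0,0],
    [0,0,0],
    [0,0,0],
    [0,0,0],
    [0,0,0],
  ],
  jaw=[30,30,30,30,30,30,30,30],
)

```text
time_s: 6.15
eef_pos: [0.5596, -0.0624, 0.2643]
eef_rot: [-0.0, 0.055, 0.998, -0.0]
wrist_force: [0.2, 0.4, -1.6]
opening: 0.415
grasp_force: 60.3
```

```bash
python3 -c "
from h import *
import cv2
go([.5605,-.0625,.1317],-.11+np.pi/2)
c=ctrl.calibration('wrist');im=ctrl.camera('wrist').copy()
np.savez('w2',T=c['world_from_camera'],K=c['camera_matrix'])
T=c['world_from_camera'];K=c['camera_matrix']
def fp(B):
  p=((B-T[:3,3])@T[:3,:3])*[1,-1,-1];r=np.hypot(p[:,0],p[:,1]);th=np.arctan2(r,p[:,2])
  return (p[:,:2]/r[:,None]*th[:,None]*K[0,0]+K[:2,2]).round().astype(np.int32)
sq=lambda w,t,z:[(-w,-t,z),(w,-t,z),(w,t,z),(-w,t,z)]
r=[.5590,-.0745,-.1127]
L=lambda v,P,col:cv2.polylines(im,[fp(tf(v,P))],True,col,1)
L([.5541,-.1512,-.0933],sq(.052,.015,.142),(0,255,0))
L([.5386,-.197,-.11],sq(.055,.022,.132),(0,255,0))
L([.5688,.0109,-.1092],[(-.062,0,.104),(.062,0,.104),(.062,.012,.104),(-.062,.012,.104)],(0,255,0))
L(r,[(-.08,-.165,.022),(.08,-.165,.022),(.08,.2,.022),(-.08,.2,.022)],(255,0,0))
L(r,[(-.08,-.165,.112),(.08,-.165,.112),(.08,-.15,.112),(-.08,-.15,.112)],(255,0,0))
L([.5605,-.0625,-.11],sq(.055,.018,.012),(255,255,0))
cv2.imwrite('pics/w2.png',im[:,:,::-1])"
```

```text
t 6.15 pos [ 0.5596 -0.0624  0.2643] F [ 0.1684  0.3935 -1.5533] dr [-0.0001 -0.0001  0.0015] xyz [-0.0941 -0.     13.2575]
```

View pics/w2.png

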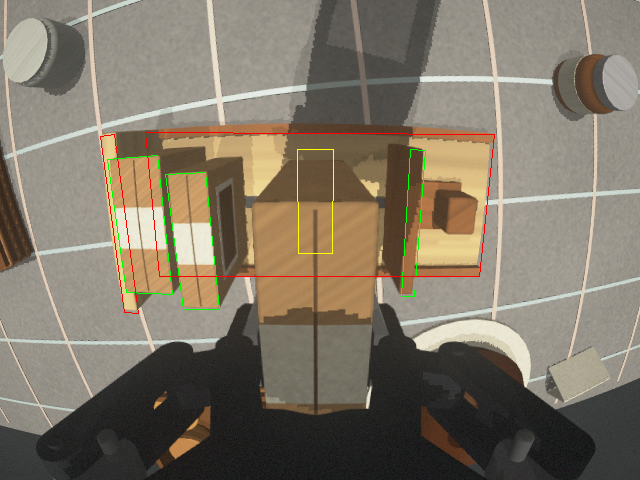

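The overlays match the wrist picture: thin carton at (168–218, 172–308), stop top at (403–425, 150–297). The target footprint is free, so I lower the carton.

>>> send_rows(
  dr=[
    [0,0,0],
    [0,0,0],
    [0,0,0],
    [0,0,0],
    [0,0,0],
    [0,0,0],
    [0,0,0],
    [0,0,0],
  ],
  xyz=[
    [-0.1,0,1],
    [-0.1,0,3.5],
    [-0.1,0,6.5],
    [-0.1,0,9.5],
    [-0.1,0,11.8],
    [-0.1,0,12.8],
    [-0.1,0,13],
    [-0.1,0,13],
  ],
  jaw=[30,30,30,30,30,30,30,30],
)

```text
time_s: 7.2
eef_pos: [0.5611, -0.0627, 0.135]
eef_rot: [0.001, 0.055, 0.998, -0.0]
wrist_force: [-0.5, 0.5, -1.2]
opening: 0.412
grasp_force: 60.3
```

>>> send_rows(
  dr=[
    [0,0,0],
    [0,0,0],
    [0,0,0],
    [0,0,0],
    [0,0,0],
    [0,0,0],
    [0,0,0],
    [0,0,0],
  ],
  xyz=[
    [0,0,0.1],
    [0,0,0.2],
    [0,0,0.3],
    [0,0,0.4],
    [0,0,0.45],
    [0,0,0.45],
    [0,0,0.45],
    [0,0,0.45],
  ],
  jaw=[30,30,30,30,30,30,30,30],
)

```text
time_s: 8.2
eef_pos: [0.5606, -0.0625, 0.1298]
eef_rot: [0.0, 0.055, 0.998, 0.0]
wrist_force: [0.3, 0.5, -1.7]
opening: 0.412
grasp_force: 60.3
```

>>> send_rows(
  dr=[
    [0,0,0],
    [0,0,0],
    [0,0,0],
    [0,0,0],
    [0,0,0],
    [0,0,0],
    [0,0,0],
    [0,0,0],
  ],
  xyz=[
    [0,0,0.05],
    [0,0,0.1],
    [0,0,0.13],
    [0,0,0.15],
    [0,0,0.15],
    [0,0,0.15],
    [0,0,0.15],
    [0,0,0.15],
  ],
  jaw=[30,30,30,30,30,30,30,30],
)

```text
time_s: 9.2
eef_pos: [0.5606, -0.0625, 0.1287]
eef_rot: [0.0, 0.055, 0.998, -0.0]
wrist_force: [-3.3, 0.4, 5.0]
opening: 0.413
grasp_force: 60.9
```

>>> send_rows(
  dr=[
    [0,0,0],
    [0,0,0],
    [0,0,0],
    [0,0,0],
    [0,0,0],
    [0,0,0],
    [0,0,0],
    [0,0,0],
  ],
  xyz=[
    [0,0,0],
    [0,0,0],
    [0,0,0],
    [0,0,0],
    [0,0,0],
    [0,0,0],
    [0,0,0],
    [0,0,0],
  ],
  jaw=[45,50,60,70,75,75,75,75],
)

```text
time_s: 10.2
eef_pos: [0.5606, -0.0624, 0.1283]
eef_rot: [-0.0, 0.055, 0.998, -0.0]
wrist_force: [0.4, 0.8, 0.2]
opening: 0.752
grasp_force: 0.0
```

>>> send_rows(
  dr=[
    [0,0,0],
    [0,0,0],
    [0,0,0],
    [0,0,0],
    [0,0,0],
    [0,0,0],
    [0,0,0],
    [0,0,0],
  ],
  xyz=[
    [0,0,-0.5],
    [0,0,-1.5],
    [0,0,-3],
    [0,0,-5],
    [0,0,-7],
    [0,0,-9],
    [0,0,-10.5],
    [0,0,-11],
  ],
  jaw=[75,75,75,75,75,75,75,75],
)

```text
time_s: 11.2
eef_pos: [0.5612, -0.0626, 0.24]
eef_rot: [0.001, 0.055, 0.998, -0.0]
wrist_force: [-0.4, 1.4, -0.3]
opening: 0.748
grasp_force: 0.0
```

```bash
python3 -c "
from h import *
import cv2
sp=tf([.5688,.0109,-.1092],[(0,.08,0),(0,.13,.24)]);print(sp)
go(sp[1],-.11+np.pi/2)
cv2.imwrite('pics/s3.png',ctrl.camera('scene')[200:400,190:450,::-1].repeat(3,0).repeat(3,1)[:600])"
```

```text
[[0.5775 0.0904 0.    ]
 [0.583  0.1401 0.24  ]]
t 11.2 pos [ 0.5612 -0.0626  0.24  ] F [-0.3983  1.3965 -0.2781] dr [-0.0047  0.0227  0.0023] xyz [ 0.0525 20.3939 -0.0107]
```

View pics/s3.png

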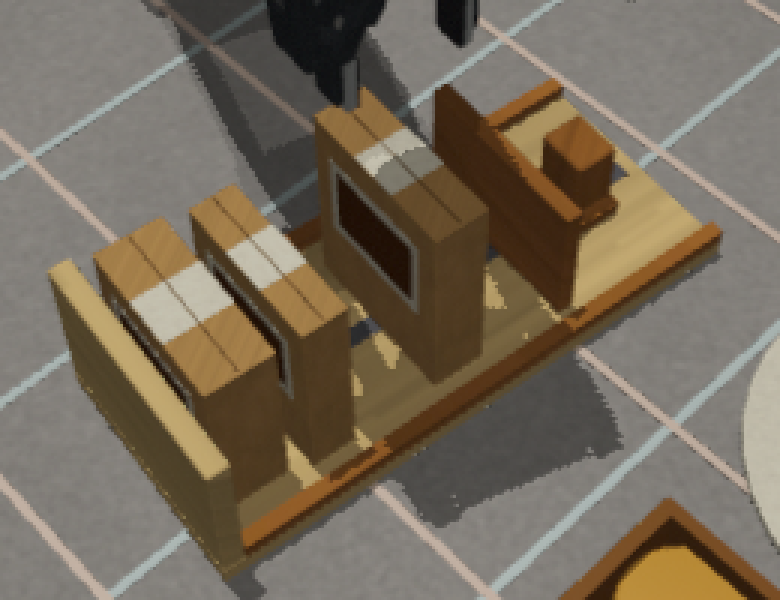

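Carton 3 stands upright in the rack, roughly at (310–490, 90–385) in the crop, and the fingers are clear. Next I go behind the stop block.

>>> send_rows(
  dr=[
    [0,0,0],
    [0,0,0],
    [0,0,0],
    [0,0,0],
    [0,0,0],
    [0,0,0],
    [0,0,0],
    [0,0,0],
  ],
  xyz=[
    [0,1.5,0],
    [0,5,0],
    [0,9,0],
    [0,13,0],
    [0,17,0],
    [0,19.6,0],
    [0,20.4,0],
    [0,20.4,0],
  ],
  jaw=[75,75,60,45,30,15,0,0],
)

```text
time_s: 12.25
eef_pos: [0.5824, 0.1407, 0.2375]
eef_rot: [-0.001, 0.054, 0.999, -0.0]
wrist_force: [0.9, -0.1, 0.4]
opening: -0.005
grasp_force: 0.0
```

>>> send_rows(
  dr=[
    [0,0,0],
    [0,0,0],
    [0,0,0],
    [0,0,0],
    [0,0,0],
    [0,0,0],
    [0,0,0],
    [0,0,0],
  ],
  xyz=[
    [0,0,1.5],
    [0,0,5],
    [0,0,9],
    [0,0,13],
    [0,0,16],
    [0,0,18],
    [0,0,18.5],
    [0,0,18.5],
  ],
  jaw=[0,0,0,0,0,0,0,0],
)

```text
time_s: 13.25
eef_pos: [0.5834, 0.14, 0.0537]
eef_rot: [0.0, 0.055, 0.998, 0.0]
wrist_force: [0.1, 0.1, 0.1]
opening: -0.001
grasp_force: 0.0
```

>>> send_rows(
  dr=[
    [0,0,0],
    [0,0,0],
    [0,0,0],
    [0,0,0],
    [0,0,0],
    [0,0,0],
    [0,0,0],
    [0,0,0],
  ],
  xyz=[
    [0,-0.3,0],
    [0,-0.8,0],
    [0,-1.3,0],
    [0,-1.8,0],
    [0,-2.3,0],
    [0,-2.8,0],
    [0,-3.3,0],
    [0,-3.8,0],
  ],
  jaw=[0,0,0,0,0,0,0,0],
)

```text
time_s: 14.25
eef_pos: [0.5787, 0.1022, 0.0533]
eef_rot: [-0.0, 0.055, 0.998, 0.0]
wrist_force: [0.2, 3.4, 0.2]
opening: -0.001
grasp_force: 2.2
```

>>> send_rows(
  dr=[
    [0,0,0],
    [0,0,0],
    [0,0,0],
    [0,0,0],
    [0,0,0],
    [0,0,0],
    [0,0,0],
    [0,0,0],
  ],
  xyz=[
    [0,-0.4,0],
    [0,-0.9,0],
    [0,-1.4,0],
    [0,-1.9,0],
    [0,-2.4,0],
    [0,-2.9,0],
    [0,-3.4,0],
    [0,-4,0],
  ],
  jaw=[0,0,0,0,0,0,0,0],
)

```text
time_s: 15.25
eef_pos: [0.5741, 0.0625, 0.0532]
eef_rot: [-0.0, 0.055, 0.998, 0.0]
wrist_force: [-1.5, 2.1, 0.5]
opening: 0.001
grasp_force: 1.1
```

>>> send_rows(
  dr=[
    [0,0,0],
    [0,0,0],
    [0,0,0],
    [0,0,0],
    [0,0,0],
    [0,0,0],
    [0,0,0],
    [0,0,0],
  ],
  xyz=[
    [0,-0.5,0],
    [0,-1,0],
    [0,-1.5,0],
    [0,-2,0],
    [0,-2.5,0],
    [0,-3,0],
    [0,-3.5,0],
    [0,-4,0],
  ],
  jaw=[0,0,0,0,0,0,0,0],
)

```text
time_s: 16.25
eef_pos: [0.5699, 0.0227, 0.0532]
eef_rot: [-0.0, 0.055, 0.998, -0.0]
wrist_force: [-2.2, 3.4, -0.6]
opening: -0.002
grasp_force: 1.5
```

>>> send_rows(
  dr=[
    [0,0,0],
    [0,0,0],
    [0,0,0],
    [0,0,0],
    [0,0,0],
    [0,0,0],
    [0,0,0],
    [0,0,0],
  ],
  xyz=[
    [0,-0.3,0],
    [0,-0.6,0],
    [0,-0.9,0],
    [0,-1.2,0],
    [0,-1.5,0],
    [0,-1.8,0],
    [0,-2.1,0],
    [0,-2.4,0],
  ],
  jaw=[0,0,0,0,0,0,0,0],
)

```text
time_s: 17.25
eef_pos: [0.5673, -0.0011, 0.0533]
eef_rot: [-0.0, 0.055, 0.998, -0.0]
wrist_force: [-1.6, 2.3, -0.5]
opening: -0.0
grasp_force: 1.4
```

```bash
python3 -c "
from h import *
import cv2
go([.56,-.02,.053],-.11+np.pi/2)
cv2.imwrite('pics/s4.png',ctrl.camera('scene')[200:400,190:450,::-1].repeat(3,0).repeat(3,1)[:600])"
```

```text
t 17.25 pos [ 0.5673 -0.0011  0.0533] F [-1.5667  2.2948 -0.4558] dr [-0.0003 -0.0003  0.002 ] xyz [ 0.5199 -1.9631  0.0293]
```

View pics/s4.png

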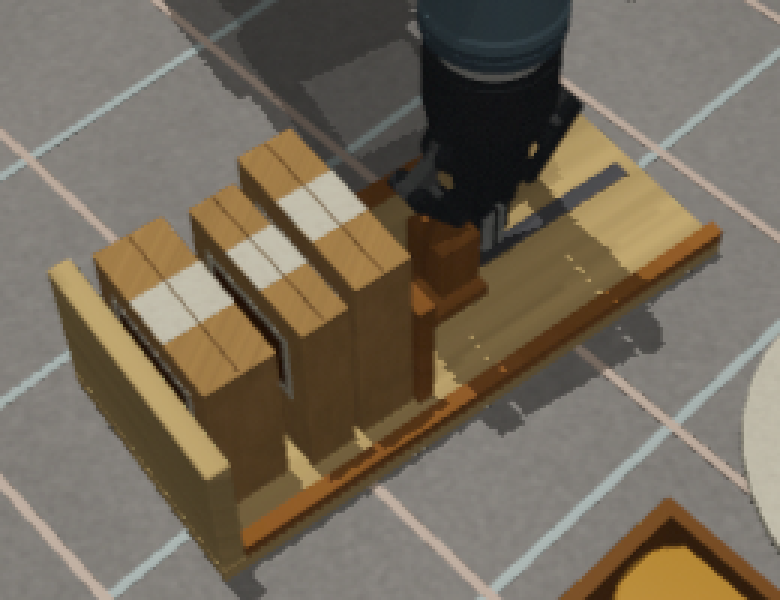

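The row is still upright and loose: there are gaps between the thick and thin cartons near (290,470) and at the wall. I keep creeping while watching the force.

>>> send_rows(
  dr=[
    [0,0,0],
    [0,0,0],
    [0,0,0],
    [0,0,0],
    [0,0,0],
    [0,0,0],
    [0,0,0],
    [0,0,0],
  ],
  xyz=[
    [0,-0.15,0],
    [0,-0.3,0],
    [0,-0.45,0],
    [0,-0.6,0],
    [0,-0.75,0],
    [0,-0.9,0],
    [0,-1.05,0],
    [0,-1.2,0],
  ],
  jaw=[0,0,0,0,0,0,0,0],
)

```text
time_s: 18.3
eef_pos: [0.5661, -0.0128, 0.0533]
eef_rot: [0.0, 0.055, 0.998, 0.0]
wrist_force: [0.2, 5.2, 0.7]
opening: 0.001
grasp_force: 2.2
```

>>> send_rows(
  dr=[
    [0,0,0],
    [0,0,0],
    [0,0,0],
    [0,0,0],
    [0,0,0],
    [0,0,0],
    [0,0,0],
    [0,0,0],
  ],
  xyz=[
    [0,-0.05,0],
    [0,-0.1,0],
    [0,-0.15,0],
    [0,-0.2,0],
    [0,-0.25,0],
    [0,-0.3,0],
    [0,-0.35,0],
    [0,-0.4,0],
  ],
  jaw=[0,0,0,0,0,0,0,0],
)

```text
time_s: 19.3
eef_pos: [0.5656, -0.0168, 0.0533]
eef_rot: [0.0, 0.055, 0.998, 0.0]
wrist_force: [-1.0, 5.6, 0.6]
opening: -0.001
grasp_force: 2.9
```

>>> send_rows(
  dr=[
    [0,0,0],
    [0,0,0],
    [0,0,0],
    [0,0,0],
    [0,0,0],
    [0,0,0],
    [0,0,0],
    [0,0,0],
  ],
  xyz=[
    [0,-0.03,0],
    [0,-0.06,0],
    [0,-0.09,0],
    [0,-0.12,0],
    [0,-0.15,0],
    [0,-0.18,0],
    [0,-0.2,0],
    [0,-0.2,0],
  ],
  jaw=[0,0,0,0,0,0,0,0],
)

```text
time_s: 20.3
eef_pos: [0.5654, -0.0185, 0.0533]
eef_rot: [0.0, 0.055, 0.998, 0.0]
wrist_force: [-0.5, 5.8, 0.8]
opening: -0.003
grasp_force: 3.1
```

>>> send_rows(
  dr=[
    [0,0,0],
    [0,0,0],
    [0,0,0],
    [0,0,0],
    [0,0,0],
    [0,0,0],
    [0,0,0],
    [0,0,0],
  ],
  xyz=[
    [0,-0.03,0],
    [0,-0.06,0],
    [0,-0.09,0],
    [0,-0.12,0],
    [0,-0.15,0],
    [0,-0.18,0],
    [0,-0.2,0],
    [0,-0.2,0],
  ],
  jaw=[0,0,0,0,0,0,0,0],
)

```text
time_s: 21.3
eef_pos: [0.5652, -0.0204, 0.0533]
eef_rot: [-0.0, 0.055, 0.998, 0.0]
wrist_force: [-0.4, 5.9, 1.4]
opening: 0.001
grasp_force: 3.1
```

>>> send_rows(
  dr=[
    [0,0,0],
    [0,0,0],
    [0,0,0],
    [0,0,0],
    [0,0,0],
    [0,0,0],
    [0,0,0],
    [0,0,0],
  ],
  xyz=[
    [0,-0.03,0],
    [0,-0.06,0],
    [0,-0.09,0],
    [0,-0.12,0],
    [0,-0.15,0],
    [0,-0.18,0],
    [0,-0.2,0],
    [0,-0.2,0],
  ],
  jaw=[0,0,0,0,0,0,0,0],
)

```text
time_s: 22.3
eef_pos: [0.5651, -0.0213, 0.0534]
eef_rot: [0.0, 0.055, 0.998, 0.001]
wrist_force: [0.7, 9.8, 1.8]
opening: -0.003
grasp_force: 5.5
```

>>> send_rows(
  dr=[
    [0,0,0],
    [0,0,0],
    [0,0,0],
    [0,0,0],
    [0,0,0],
    [0,0,0],
    [0,0,0],
    [0,0,0],
  ],
  xyz=[
    [0,-0.02,0],
    [0,-0.04,0],
    [0,-0.06,0],
    [0,-0.08,0],
    [0,-0.1,0],
    [0,-0.12,0],
    [0,-0.12,0],
    [0,-0.12,0],
  ],
  jaw=[0,0,0,0,0,0,0,0],
)

```text
time_s: 23.3
eef_pos: [0.565, -0.0214, 0.0534]
eef_rot: [0.0, 0.055, 0.998, 0.002]
wrist_force: [1.9, 16.3, 1.4]
opening: -0.001
grasp_force: 8.0
```

The force rises to 16 N with almost no motion, so the row is snug. I back off and retreat.

>>> send_rows(
  dr=[
    [0,0,0],
    [0,0,0],
    [0,0,0],
    [0,0,0],
    [0,0,0],
    [0,0,0],
    [0,0,0],
    [0,0,0],
  ],
  xyz=[
    [0,0.2,0],
    [0,0.5,0],
    [0,1,0],
    [0,2,0],
    [0,3,0],
    [0,4,0],
    [0,4.5,0],
    [0,4.5,0],
  ],
  jaw=[0,0,0,0,0,0,0,0],
)

```text
time_s: 24.3
eef_pos: [0.5697, 0.0213, 0.0533]
eef_rot: [-0.0, 0.054, 0.999, -0.0]
wrist_force: [-0.6, 0.4, 0.3]
opening: 0.003
grasp_force: 0.0
```

>>> send_rows(
  dr=[
    [0,0,0],
    [0,0,0],
    [0,0,0],
    [0,0,0],
    [0,0,0],
    [0,0,0],
    [0,0,0],
    [0,0,0],
  ],
  xyz=[
    [0,0,-1.5],
    [0,0,-5],
    [0,0,-9],
    [0,1,-13],
    [0,3,-16],
    [0,5,-18],
    [0,6,-19],
    [0,6,-19],
  ],
  jaw=[0,0,0,0,0,0,0,0],
)

```text
time_s: 25.3
eef_pos: [0.5766, 0.0806, 0.2442]
eef_rot: [0.001, 0.054, 0.999, -0.0]
wrist_force: [0.0, -0.2, -0.4]
opening: -0.001
grasp_force: 0.0
```

```bash
python3 -c "
from h import *
import cv2
go([.56,-.02,.053],-.11+np.pi/2)
cv2.imwrite('pics/s5.png',ctrl.camera('scene')[200:400,190:450,::-1].repeat(3,0).repeat(3,1)[:600])"
```

```text
t 25.3 pos [0.5766 0.0806 0.2442] F [ 0.0259 -0.2024 -0.3582] dr [-0.0012  0.0158  0.0096] xyz [  0.5902 -10.1824  19.123 ]
```

View pics/s5.png

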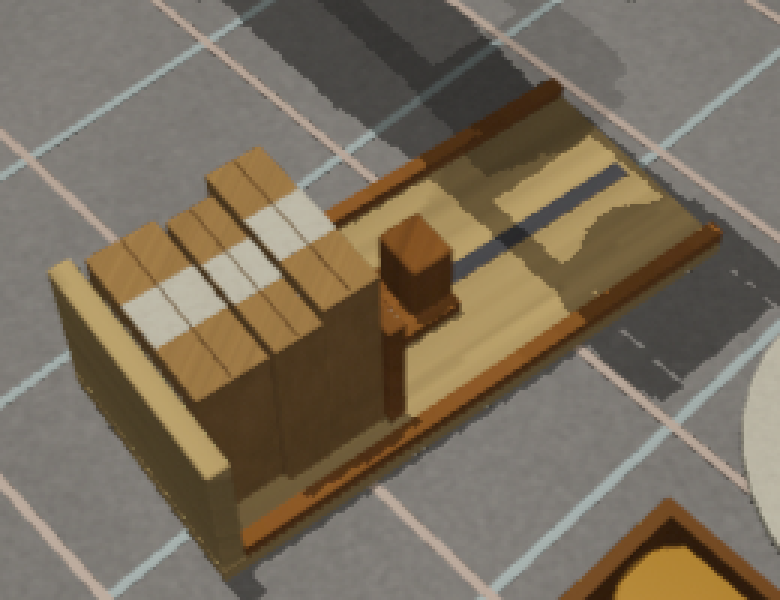

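The three cartons stand upright and tight between the wall at (60–230, 265–560) and the stop at (395,370). The gripper is clear, so I hand in.

```bash
python3 -c "
from bench import ctrl
print(ctrl.hand_in())"
```

```text
the job is handed in; nothing more can be done
None
```

The loose carton was set down upright in the rack and the stop pushed up until it met firm resistance, leaving all three cartons upright and close together; the jar and tin were not touched, and I handed in just after 25 s without getting a verdict back.

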